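# Release the shaker's transport lock

### The arm

A 6-joint arm with a two-finger parallel gripper is mounted at the origin on a cart in front of the work surface, level with it; the furniture and walls round the work are solid. World frame = base frame: x ahead of the robot, y to its left, z up, the work surface at z = 0. Lengths are in m, angles in degrees, forces in N, time in s.
With the tool pointing down it reaches from about 0.3 to 0.75 m from the base axis. Payload 8.5 kg.
Tool frame: the origin (TCP) lies between the finger pads; the fingertips stand ahead of it and the grasp point (between the pads) lies 8 mm behind it (env.tcp_to_tips is the z of the fingertips in the tool frame, in m); z points along the fingers, x is the direction in which the jaws open and shut, and the axes are right-handed (so a half turn about z gives the same grasp; the last joint's range is limited). The gripper opens to 85 mm and grips with 20 to 120 N. Pads are 22 mm wide; open, the fingers measure 114 mm over their backs; the gripper's body (76 mm by 85 mm) begins 54 mm behind the grasp point. The pads swing forward as they close: fully open they stand 13 mm farther back than shut.
Start: joints at [-80.518, 21.807, 74.336, -0, 83.858, -12.336], TCP at [0.204, -0.511, 0.242] pointing down, gripper open.
Joint ranges: [-178.18, 178.18], [-50.72, 133.34], [12.68, 142.11], [-81.47, 261.47], [9.98, 163.14], [-165.26, 165.26]. Speed limits (degrees/s): [136.94, 136.94, 180, 180, 180, 180].

### API

Orientations are given as a 3x3 rotation matrix whose columns are the frame's x, y, z axes.
In Python, from rig import observe, viewer, env gives the robot as it stands.
- The arm moves only by the tool jog_arm, never from a script. Its arguments are lists of equal length, an entry for each row: "dr": the turn, a rotation vector about the tool's x, y, z in rad, a list of three; "slide": the shift along the tool's x, y, z in m, a list of three; "gripper": the opening, from -1 (shut) to 1 (fully open), so that 0 is half open. In form: {"dr": [[rx, ry, rz], ...], "slide": [[dx, dy, dz], ...], "gripper": [gripper, ...]}. A call has exactly 10 rows; each row shifts and turns the commanded pose from where the row before left it, along the tool's axes as they then stand; what a row does not reach is not made up. A row lasts 1/10 s, in which the tool goes at most 50 mm and 8.59 degrees, less where a joint would pass 70% of its speed; a pose out of reach is approached as far as the arm can. A call is refused whole if a number of a shift passes 0.05 or a number of a turn 0.15, either way. A call with a gripper value outside its range is refused whole. The fingers move at their own pace and stop on an object; "force" is the grip in N (left out, the last holds). Time passes only in rows, so rows that do not move let the fingers close, or fill a call up. It gives the time, the measured TCP pose, the force and the opening at its end, in the units of the state.
- observe(): the state, without advancing time (a new reading comes with each control period).
- viewer.get_image(name): name is "side" or "top"; returns a dict with "pixels" (420x560x3 uint8, blue, green, red), "camera_matrix" (3x3 intrinsics, pixels), "R" (3x3) and "t" (3): a world point X has camera coordinates R X + t. Camera axes: x right, y down, z forward; pixel columns grow to the right and rows downward; lengths in m; the calibration is good to about 2 mm. A picture is of the moment at which its call begins. There is no depth.
- env.close_job(): hands the job in, once; it reports no verdict.
The state is a dict: "time_s": time; "q": joint angles; "qvel": joint speeds; "joint_efforts": joint torques, N m; "position": TCP position; "tool_rot": TCP orientation; "ft_force": force on the tool from outside, world axes, zero at the start; "wrist_torque": the same for the moment, N m; "grip_width": finger opening in m.
Only numpy, scipy, OpenCV 4.12 (cv2) and the standard library are available. Lean on these libraries where they do the work, as an engineer would, in place of code of your own. Each camera call takes 0.05 s, during which the arm holds its last target.

### The job

The little bench shaker still has its transport lock on: a flat steel bolt runs from the lock's upright bar grip into a keeper at the platform's edge. Slide that bar grip away from the platform along its track, fully to its end stop, so that the bolt is drawn, and let go of it. Leave the round speed knob on the other track where it is set, and leave the beaker standing undisturbed on the platform.

Things in the scene. Friction and masses are not known exactly. Their poses are not given: they have to be found in the camera images.
- lock (a joint): Travel of the transport lock's grip, m: 0 = bolt fully in its keeper, grip nearest the platform; grows as the grip slides away from the platform; 0.060 = hard end stop, bolt drawn. Level slide, about 3 N of friction, stays where left. It lies on the front or the back of two parallel tracks 72 mm apart, on the grey deck of a white shaker (160 x 250 mm) fixed to the worktop; its place and yaw vary.
- lock_grip (a point): Centre of the lock's upright black bar grip: 30 mm along its x, 14 along its y, 34 tall. +y points to the platform; it opens towards -y; z up. Its steel carriage (26 x 26 mm) tops 17 mm below this point; rails, bolt and track lie no higher than 16 mm below it. Steel keeper at the platform's edge: top 11 mm below this point, near face 39 mm away along +y at joint 0. Platform top 4 mm below it.
- speed_knob (a point): Centre of the speed setting's round black plastic knob, 22 mm across, its top 7 mm above this point, on the other track, 72 mm from the lock's. It slides along its track as the lock does and is to be left alone. Axes as for the lock's grip.
- beaker_center (a point): Centre, half-way up, of the small clear glass beaker (62 mm across, 68 mm tall) that stands loose on the shaker's platform. z is up along its axis.

How it is judged:
By the outcome, as a careful person would: the job done as asked, in the order asked, and still so for the second after the job is handed in, with the robot touching nothing.
It also fails if it takes over 29 s, if anything falls off the work surface, if the arm or the gripper's body presses on something with over 40 N, if the wrist force passes 120 N, or if a joint passes its speed limit or range.

## Working session

There is one attempt and no reset: what is moved stays moved. The work goes in short steps, Python scripts to look and compute and a tool call to move; the robot and the scene stay as the last step left them, time stands still between calls to the robot, and variables do not carry over. Pictures are saved under pics/ and viewed, and the job is handed in when it is done.

Besides the shell and the picture viewer there is one more tool, called as name(argument=value, ...), one argument or row to a line, values as JSON. jog_arm: Moves the arm, as the interface text tells. Its arguments: {"type":"object","properties":{"dr":{"type":"array","items":{"type":"array","items":{"type":"number"}}},"slide":{"type":"array","items":{"type":"array","items":{"type":"number"}}},"gripper":{"type":"array","items":{"type":"number"}},"force":{"type":"number"}},"required":["dr","slide","gripper"]}

```bash
mkdir -p pics
python3 - <<'E'
from rig import observe, viewer, env
import cv2,numpy as np
s=observe();print(s['time_s'],s['position'],s['tool_rot'],s['grip_width'],env.tcp_to_tips)
for n in('side','top'):
    d=viewer.get_image(n);cv2.imwrite(f'pics/{n}0.png',d['pixels']);np.savez(f'{n}0.npz',**d)
    R=np.array(d['R']);print(n,-R.T@d['t'],R[2],d['camera_matrix'])
E
```

```text
0.0 [ 0.20437478 -0.51032333  0.24171068] [[ 3.71653087e-01 -9.28371658e-01 -2.18754822e-04]
 [-9.28370620e-01 -3.71653007e-01  1.42658372e-03]
 [-1.40570078e-03 -3.27108692e-04 -9.99998959e-01]] 0.08587407343966533 0.011
side [1.06562198 0.11035376 0.7912067 ] [-0.5644834  -0.19370498 -0.80239446] [[432.93254728   0.         283.3252819 ]
 [  0.         432.93254728 206.24493302]
 [  0.           0.           1.        ]]
top [ 0.49232063 -0.04976063  0.96160094] [ 9.99152563e-02  8.90417778e-04 -9.94995552e-01] [[517.1814597    0.         278.49973647]
 [  0.         517.1814597  209.19257462]
 [  0.           0.           1.        ]]
```

View pics/side0.png

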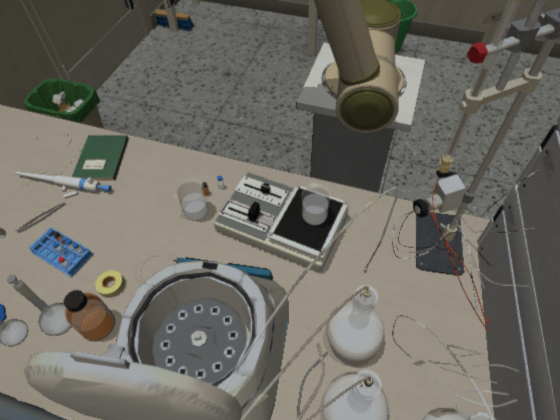

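View pics/top0.png

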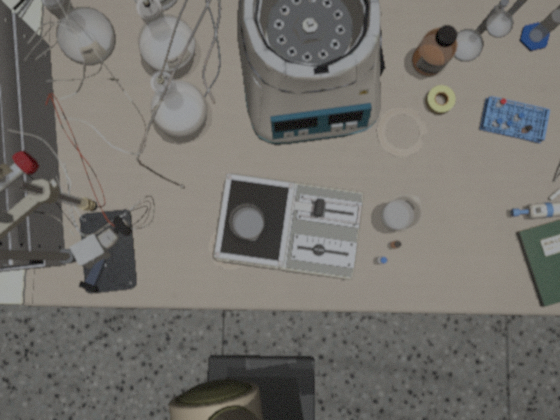

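Run:
```python
import cv2,numpy as np
a=cv2.imread('pics/top0.png')[165:285,205:425];b=cv2.imread('pics/side0.png')[165:270,170:355]
cv2.imwrite('pics/t1.png',cv2.resize(a,None,fx=3.6,fy=3.6,interpolation=cv2.INTER_CUBIC))
cv2.imwrite('pics/s1.png',cv2.resize(b,None,fx=4.2,fy=4.2,interpolation=cv2.INTER_CUBIC))
for n in('top','side'):
    d=np.load(n+'0.npz');print(d['R'])
```

```text
[[ 1.63382018e-02 -9.99866244e-01  7.45869608e-04]
 [-9.94861802e-01 -1.63309619e-02 -9.99164399e-02]
 [ 9.99152563e-02  8.90417778e-04 -9.94995552e-01]]
[[-0.30796959  0.95130741 -0.01299767]
 [ 0.76584151  0.23977613 -0.59665249]
 [-0.5644834  -0.19370498 -0.80239446]]
```

View pics/t1.png

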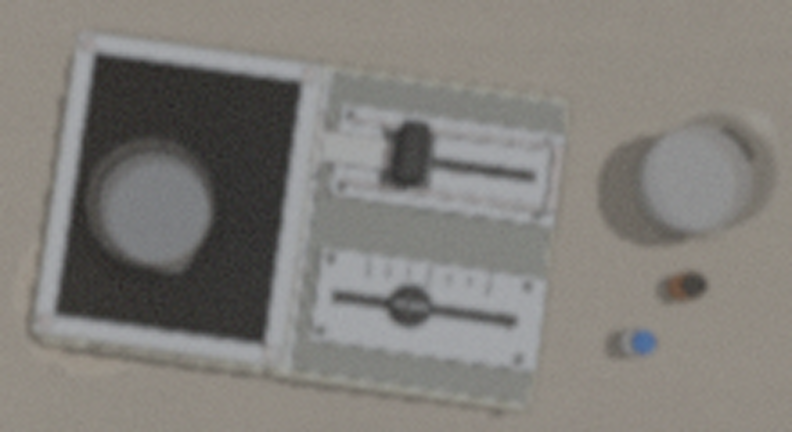

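View pics/s1.png

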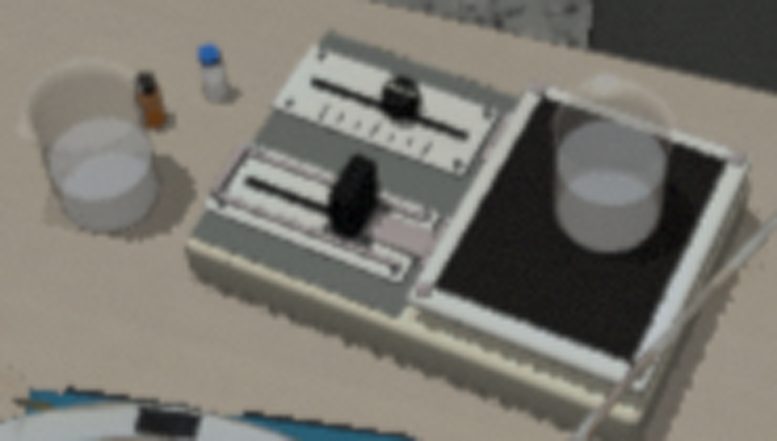

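```bash
cat > h.py <<'E'
import cv2,numpy as np
def ray(d,uv):
    K=d['camera_matrix'];R=d['R'];c=-R.T@d['t']
    v=R.T@np.linalg.inv(K)@np.array([uv[0],uv[1],1.]);return c,v/np.linalg.norm(v)
def onz(d,uv,z):
    c,v=ray(d,uv);return c+v*(z-c[2])/v[2]
def tri(d1,u1,d2,u2):
    P=[d['camera_matrix']@np.c_[d['R'],d['t']] for d in(d1,d2)]
    X=cv2.triangulatePoints(P[0],P[1],np.array(u1,float).reshape(2,1),np.array(u2,float).reshape(2,1))[:,0]
    X=X[:3]/X[3]
    e=[]
    for p,u in zip(P,(u1,u2)):
        y=p@np.r_[X,1];e.append(y[:2]/y[2]-u)
    return X,np.round(e,2)
def proj(d,X):
    y=d['camera_matrix']@(d['R']@X+d['t']);return y[:2]/y[2]
def blobs(img,box,f=4,th=75,op=11):
    x0,y0,x1,y1=box
    g=cv2.resize(img[y0:y1,x0:x1],None,fx=f,fy=f,interpolation=cv2.INTER_CUBIC).max(axis=2)
    m=(g<th).astype(np.uint8)
    if op:m=cv2.morphologyEx(m,cv2.MORPH_OPEN,cv2.getStructuringElement(cv2.MORPH_ELLIPSE,(op,op)))
    n,l,st,ce=cv2.connectedComponentsWithStats(m)
    out=[]
    for i in range(1,n):
        if st[i,4]>100:
            out.append((st[i,4]/f/f,(ce[i]+.5)/f-.5+[x0,y0],st[i,:4]/f+[x0,y0,0,0],(l==i)))
    return out
E
python3 - <<'E'
from h import *
T=dict(np.load('top0.npz'));S=dict(np.load('side0.npz'))
for n,d,box in(('top',T,(295,190,360,265)),('side',S,(222,172,286,232))):
  for th in(60,80):
    print(n,th)
    for b in blobs(d['pixels'],box,th=th):print(round(b[0]),b[1].round(1),b[2].round(1))
for z in(0.08,0.1):
  for c in [(333,296),(518,322),(435,160),(535,176)]:
    print(z,onz(T,(205+c[0]/3.6,165+c[1]/3.6),z).round(4))
E
```

```text
top 60
top 80
157 [318.2 207.8] [312.  199.5  12.2  17.5]
9 [316.1 252.3] [314.8 251.2   3.8   3.2]
side 60
51 [264.8 189.8] [260.5 186.2   9.2   7.8]
182 [253.9 211.9] [247.5 201.8  13.2  20.5]
117 [281.6 224.8] [274.8 212.8  11.2  19.2]
side 80
78 [265.  188.7] [260.  182.8  10.   11.5]
209 [254.  212.1] [247.  201.2  14.8  22. ]
123 [281.5 224.6] [274.5 212.5  11.5  19.5]
0.08 [ 0.5164 -0.0823  0.08  ]
0.08 [ 0.5056 -0.1698  0.08  ]
0.08 [ 0.5817 -0.1301  0.08  ]
0.08 [ 0.5749 -0.1777  0.08  ]
0.1 [ 0.5158 -0.0816  0.1   ]
0.1 [ 0.5053 -0.167   0.1   ]
0.1 [ 0.5797 -0.1282  0.1   ]
0.1 [ 0.573  -0.1748  0.1   ]
```

Run:
```python
from h import *
T=dict(np.load('top0.npz'));S=dict(np.load('side0.npz'))
print(tri(T,(318.3,207.3),S,(254,212)))
print('knob',tri(T,(318.5,249.5),S,(265,188.5)))
# deck corners / platform corners: top crop coords, side crop coords
t=lambda c:(205-.36+c[0]/3.6,165-.36+c[1]/3.6); s=lambda c:(170-.38+c[0]/4.2,165-.38+c[1]/4.2)
for n,a,b in [('deck NE',(568,100),(190,243)),('slot end lock',(535,176),(247,181)),('slot end knob',(518,322),(313,81)),('slot start knob',(333,296),(467,135)),('plate in NE',(303,82),(440,288)),('plate in SE',(265,342),(543,95)),('plate NE',(327,68),(425,298)), ('plate NW',(85,35),(640,385))]:
    X,e=tri(T,t(a),S,s(b));print(n,X.round(4),e.ravel())
```

```text
(array([ 0.58685631, -0.1183573 ,  0.06476276]), array([[ 0.04, -0.01],
       [ 0.05,  0.  ]]))
knob (array([ 0.51374979, -0.12019547,  0.05520566]), array([[ 0.11, -0.03],
       [ 0.13,  0.01]]))
deck NE [ 0.618  -0.1992  0.0347] [-0.5   0.17 -0.63 -0.06]
slot end lock [ 0.5788 -0.182   0.0436] [-0.16  0.05 -0.19 -0.02]
slot end knob [ 0.5066 -0.1737  0.0435] [-0.21  0.06 -0.24 -0.02]
slot start knob [ 0.518  -0.083   0.0452] [-0.02  0.   -0.02 -0.  ]
plate in NE [ 0.6212 -0.0649  0.0596] [-0.9   0.25 -1.16 -0.06]
plate in SE [ 0.4948 -0.0496  0.0632] [-0.23  0.06 -0.27 -0.01]
plate NE [ 0.628  -0.0741  0.0571] [-2.3   0.61 -2.98 -0.19]
plate NW [0.6432 0.0414 0.0587] [-0.36  0.09 -0.49 -0.  ]
```

Run:
```python
from h import *
T=dict(np.load('top0.npz'));S=dict(np.load('side0.npz'))
for z in(0,.05,.1,.2,.25):
  print(z,[onz(T,u,z)[:2].round(3) for u in((320,140),(290,100),(320,92),(248,223),(402,213))])
print('panel corner R',tri(T,(368,130),S,(180,262)))
print('panel corner L',tri(T,(275,137),S,(268,275)))
print('beaker',tri(T,(246,222),S,(315,208)))
c=np.array([.587,-.1183,.064])
y=np.array([.124,.9923,0]);x=np.array([.9923,-.124,0])
img=cv2.resize(T['pixels'],None,fx=1,fy=1).copy()
for d,n,o,f,sz in((T,'t2',(295,190),10,(75,75)),(S,'s2',(222,172),10,(75,60))):
  im=cv2.resize(d['pixels'][o[1]:o[1]+sz[1],o[0]:o[0]+sz[0]],None,fx=f,fy=f,interpolation=cv2.INTER_CUBIC)
  for sh,col in((0,(0,255,0)),):
    for zz in(-.017,.017):
      P=[c+sx*.015*x+sy*.007*y+np.array([0,0,zz])-sh*y for sx,sy in((1,1),(1,-1),(-1,-1),(-1,1))]
      p=np.array([(proj(d,q)-o+.5)*f for q in P]).astype(int)
      cv2.polylines(im,[p],True,col if zz>0 else (0,0,255),1)
  cv2.imwrite(f'pics/{n}.png',im)
```

```text
0 [array([ 0.722, -0.125]), array([ 0.799, -0.067]), array([ 0.815, -0.125]), array([0.562, 0.008]), array([ 0.586, -0.28 ])]
0.05 [array([ 0.71 , -0.121]), array([ 0.783, -0.067]), array([ 0.799, -0.121]), array([0.558, 0.005]), array([ 0.581, -0.268])]
0.1 [array([ 0.698, -0.117]), array([ 0.767, -0.066]), array([ 0.782, -0.117]), array([0.555, 0.002]), array([ 0.576, -0.256])]
0.2 [array([ 0.674, -0.11 ]), array([ 0.735, -0.064]), array([ 0.748, -0.109]), array([ 0.548, -0.004]), array([ 0.566, -0.232])]
0.25 [array([ 0.662, -0.106]), array([ 0.719, -0.063]), array([ 0.731, -0.105]), array([ 0.544, -0.007]), array([ 0.561, -0.22 ])]
panel corner R (array([ 0.73191012, -0.21253975,  0.04917575]), array([[ 2.65, -1.04],
       [ 3.7 ,  0.38]]))
panel corner L (array([ 0.71236354, -0.04208716,  0.05905163]), array([[ 0.83, -0.24],
       [ 1.16,  0.05]]))
beaker (array([0.55741577, 0.00459625, 0.09046774]), array([[ 0.56, -0.14],
       [ 0.69,  0.  ]]))
```

View pics/t2.png

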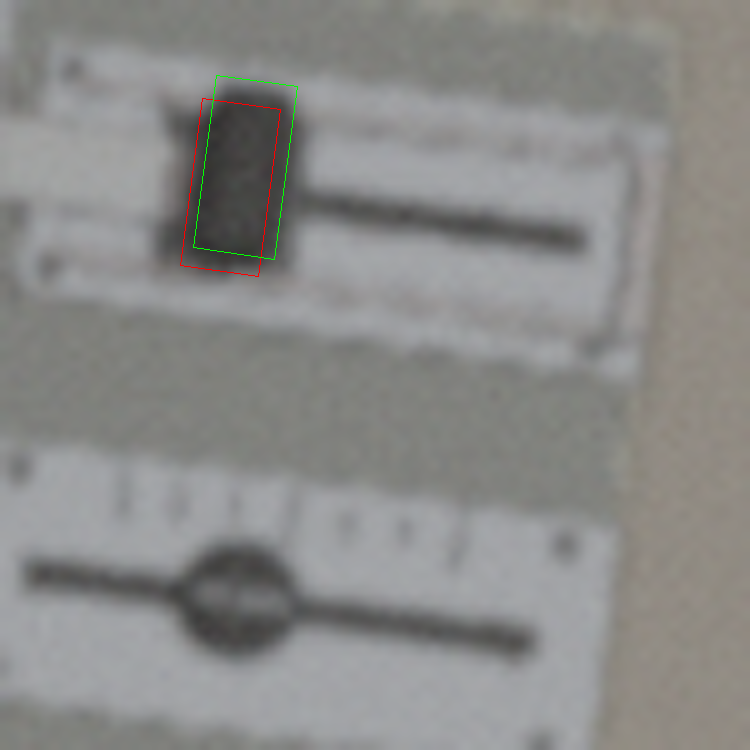

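View pics/s2.png

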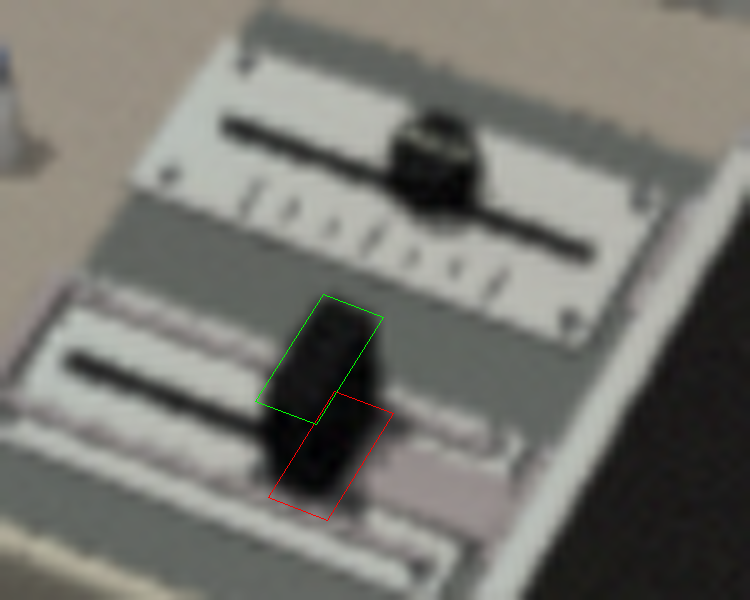

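jog_arm(
  dr=[
    [0,0,0],
    [0,0,0],
    [0,0,0],
    [0,0,0],
    [0,0,0],
    [0,0,0],
    [0,0,0],
    [0,0,0],
    [0,0,0],
    [0,0,0],
  ],
  slide=[
    [-0.011,-0.025,0],
    [-0.011,-0.025,0],
    [-0.011,-0.025,0],
    [-0.011,-0.025,0],
    [-0.011,-0.025,0],
    [-0.011,-0.025,0],
    [-0.011,-0.025,0],
    [-0.011,-0.025,0],
    [-0.011,-0.025,0],
    [-0.011,-0.025,0],
  ],
  gripper=[-0.2,-0.2,-0.2,-0.2,-0.2,-0.2,-0.2,-0.2,-0.2,-0.2],
  force=30,
)

```text
time_s: 1.1
position: [0.3962, -0.3145, 0.2421]
tool_rot: [[0.372, -0.928, -0.0], [-0.928, -0.372, 0.001], [-0.001, 0.0, -1.0]]
ft_force: [0.6, -0.4, -0.2]
grip_width: 0.034
```

jog_arm(
  dr=[
    [0,0,0],
    [0,0,0],
    [0,0,0],
    [0,0,0],
    [0,0,0],
    [0,0,0],
    [0,0,0],
    [0,0,0],
    [0,0,0],
    [0,0,0],
  ],
  slide=[
    [-0.011,-0.025,0],
    [-0.011,-0.025,0],
    [-0.011,-0.025,0],
    [-0.011,-0.025,0],
    [-0.011,-0.025,0],
    [-0.011,-0.025,0],
    [-0.011,-0.025,0],
    [-0.011,-0.025,0],
    [-0.011,-0.025,0],
    [-0.011,-0.025,0],
  ],
  gripper=[-0.2,-0.2,-0.2,-0.2,-0.2,-0.2,-0.2,-0.2,-0.2,-0.2],
)

```text
time_s: 2.1
position: [0.5874, -0.1195, 0.2419]
tool_rot: [[0.372, -0.928, -0.001], [-0.928, -0.372, 0.0], [-0.001, 0.001, -1.0]]
ft_force: [1.3, -0.4, 0.2]
grip_width: 0.0345
```

jog_arm(
  dr=[
    [0,0,0.1],
    [0,0,0.1],
    [0,0,0.1],
    [0,0,0.1],
    [0,0,0.1],
    [0,0,0],
    [0,0,0],
    [0,0,0],
    [0,0,0],
    [0,0,0],
  ],
  slide=[
    [0,0,0],
    [0,0,0],
    [0,0,0],
    [0,0,0],
    [0,0,0],
    [0,0,0.02],
    [0,0,0.02],
    [0,0,0.02],
    [0,0,0],
    [0,0,0],
  ],
  gripper=[-0.2,-0.2,-0.2,-0.2,-0.2,-0.2,-0.2,-0.2,-0.2,-0.2],
)

```text
time_s: 3.1
position: [0.5869, -0.1206, 0.1826]
tool_rot: [[-0.119, -0.993, -0.0], [-0.993, 0.119, 0.0], [-0.0, 0.0, -1.0]]
ft_force: [0.1, -0.2, 1.0]
grip_width: 0.0339
```

Run:
```python
from rig import observe, viewer, env
import cv2,numpy as np
for n,b in(('side',(200,140,320,240)),('top',(250,150,400,270))):
    d=viewer.get_image(n);a=d['pixels'][b[1]:b[3],b[0]:b[2]]
    cv2.imwrite(f'pics/{n}3.png',cv2.resize(a,None,fx=5,fy=5,interpolation=cv2.INTER_CUBIC))
```

```text
(no output)
```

View pics/side3.png

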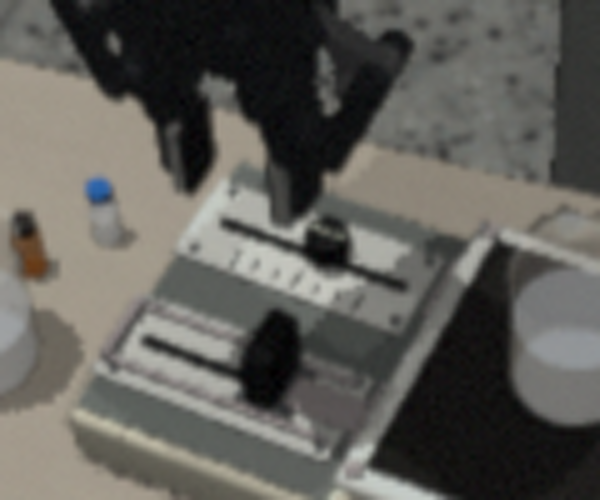

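jog_arm(
  dr=[
    [0,0,0],
    [0,0,0],
    [0,0,0],
    [0,0,0],
    [0,0,0],
    [0,0,0],
    [0,0,0],
    [0,0,0],
    [0,0,0],
    [0,0,0],
  ],
  slide=[
    [-0.001,0,0.015],
    [0,0,0.015],
    [0,0,0.015],
    [0,0,0.015],
    [0,0,0.01],
    [0,0,0.007],
    [0,0,0],
    [0,0,0],
    [0,0,0],
    [0,0,0],
  ],
  gripper=[-0.2,-0.2,-0.2,-0.2,-0.2,-0.2,-0.2,-0.2,-0.2,-0.2],
)

```text
time_s: 4.2
position: [0.5872, -0.1196, 0.1059]
tool_rot: [[-0.119, -0.993, 0.001], [-0.993, 0.119, -0.0], [0.0, -0.001, -1.0]]
ft_force: [-0.7, 0.3, 0.2]
grip_width: 0.0341
```

Run:
```python
from rig import observe, viewer, env
import cv2,numpy as np
for n,b in(('side',(200,140,320,240)),):
    d=viewer.get_image(n);a=d['pixels'][b[1]:b[3],b[0]:b[2]]
    cv2.imwrite(f'pics/{n}4.png',cv2.resize(a,None,fx=5,fy=5,interpolation=cv2.INTER_CUBIC))
```

```text
(no output)
```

View pics/side4.png

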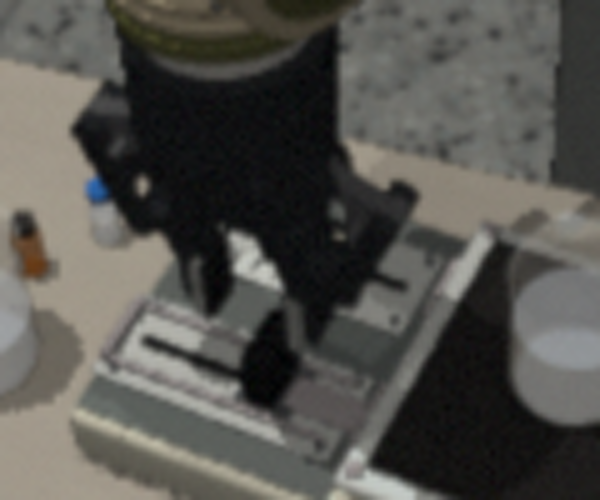

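Run:
```python
from h import *
S=dict(np.load('side0.npz'))
for p in [(.5872,-.1196,.095),(.5872,-.1196,.1),(.5872,-.1196,.082),(.5872,-.1196,.065)]:
  print((proj(S,np.array(p))-[200,140])*5)
```

```text
[262.02209175 316.0058088 ]
[261.14666117 308.50623669]
[264.26100926 335.18599697]
[267.11028084 359.59491992]
```

jog_arm(
  dr=[
    [0,0,0],
    [0,0,0],
    [0,0,0],
    [0,0,0],
    [0,0,0],
    [0,0,0],
    [0,0,0],
    [0,0,0],
    [0,0,0],
    [0,0,0],
  ],
  slide=[
    [0,0,0.008],
    [0,0,0.008],
    [0,0,0.008],
    [0,0,0.008],
    [0,0,0.005],
    [0,0,0],
    [0,0,0],
    [0,0,0],
    [0,0,0],
    [0,0,0],
  ],
  gripper=[-0.2,-0.2,-0.2,-0.2,-0.2,-0.2,-0.2,-0.2,-0.2,-0.2],
)

```text
time_s: 5.25
position: [0.587, -0.1195, 0.0686]
tool_rot: [[-0.119, -0.993, 0.0], [-0.993, 0.119, -0.0], [0.0, -0.0, -1.0]]
ft_force: [0.1, 0.4, 0.3]
grip_width: 0.0337
```

jog_arm(
  dr=[
    [0,0,0],
    [0,0,0],
    [0,0,0],
    [0,0,0],
    [0,0,0],
    [0,0,0],
    [0,0,0],
    [0,0,0],
    [0,0,0],
    [0,0,0],
  ],
  slide=[
    [0,0,0],
    [0,0,0],
    [0,0,0],
    [0,0,0],
    [0,0,0],
    [0,0,0],
    [0,0,0],
    [0,0,0],
    [0,0,0],
    [0,0,0],
  ],
  gripper=[-0.9,-0.9,-0.9,-0.9,-0.9,-0.9,-0.9,-0.9,-0.9,-0.9],
  force=30,
)

```text
time_s: 6.25
position: [0.587, -0.1195, 0.0685]
tool_rot: [[-0.119, -0.993, 0.0], [-0.993, 0.119, 0.0], [-0.0, -0.0, -1.0]]
ft_force: [-1.0, 1.1, 4.8]
grip_width: 0.0134
```

jog_arm(
  dr=[
    [0,0,0],
    [0,0,0],
    [0,0,0],
    [0,0,0],
    [0,0,0],
    [0,0,0],
    [0,0,0],
    [0,0,0],
    [0,0,0],
    [0,0,0],
  ],
  slide=[
    [0.003,0,0],
    [0.005,0,0],
    [0.006,0,0],
    [0.006,0,0],
    [0.006,0,0],
    [0.006,0,0],
    [0.006,0,0],
    [0.006,0,0],
    [0.004,0,0],
    [0.002,0,0],
  ],
  gripper=[-0.9,-0.9,-0.9,-0.9,-0.9,-0.9,-0.9,-0.9,-0.9,-0.9],
)

```text
time_s: 7.25
position: [0.5808, -0.1691, 0.0685]
tool_rot: [[-0.119, -0.993, -0.0], [-0.993, 0.119, 0.001], [-0.001, 0.0, -1.0]]
ft_force: [-2.4, 3.5, 6.2]
grip_width: 0.0134
```

jog_arm(
  dr=[
    [0,0,0],
    [0,0,0],
    [0,0,0],
    [0,0,0],
    [0,0,0],
    [0,0,0],
    [0,0,0],
    [0,0,0],
    [0,0,0],
    [0,0,0],
  ],
  slide=[
    [0.001,0,0],
    [0.001,0,0],
    [0.001,0,0],
    [0.001,0,0],
    [0.001,0,0],
    [0.001,0,0],
    [0.001,0,0],
    [0.001,0,0],
    [0.0005,0,0],
    [0,0,0],
  ],
  gripper=[-0.9,-0.9,-0.9,-0.9,-0.9,-0.9,-0.9,-0.9,-0.9,-0.9],
)

```text
time_s: 8.25
position: [0.5801, -0.1749, 0.0685]
tool_rot: [[-0.118, -0.993, 0.0], [-0.993, 0.118, 0.004], [-0.004, 0.0, -1.0]]
ft_force: [0.4, 14.0, 8.0]
grip_width: 0.0137
```

jog_arm(
  dr=[
    [0,0,0],
    [0,0,0],
    [0,0,0],
    [0,0,0],
    [0,0,0],
    [0,0,0],
    [0,0,0],
    [0,0,0],
    [0,0,0],
    [0,0,0],
  ],
  slide=[
    [0.0003,0,0],
    [0.0003,0,0],
    [0.0003,0,0],
    [0.0003,0,0],
    [0,0,0],
    [0,0,0],
    [0,0,0],
    [0,0,0],
    [0,0,0],
    [0,0,0],
  ],
  gripper=[-0.9,-0.9,-0.9,-0.9,-0.9,-0.9,-0.9,-0.9,-0.9,-0.9],
)

```text
time_s: 9.25
position: [0.5801, -0.175, 0.0685]
tool_rot: [[-0.118, -0.993, 0.0], [-0.993, 0.118, 0.006], [-0.006, 0.001, -1.0]]
ft_force: [2.9, 19.6, 9.0]
grip_width: 0.0136
```

Run:
```python
from rig import observe, viewer, env
import cv2,numpy as np
for n,b in(('side',(200,150,320,240)),('top',(280,180,380,270))):
    d=viewer.get_image(n);np.savez(n+'5.npz',**d);a=d['pixels'][b[1]:b[3],b[0]:b[2]]
    cv2.imwrite(f'pics/{n}5.png',cv2.resize(a,None,fx=6,fy=6,interpolation=cv2.INTER_CUBIC))
```

```text
(no output)
```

View pics/side5.png

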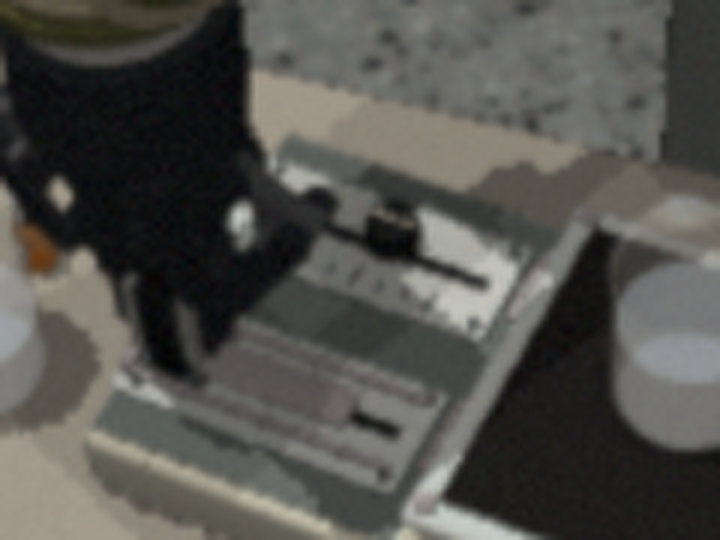

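View pics/top5.png

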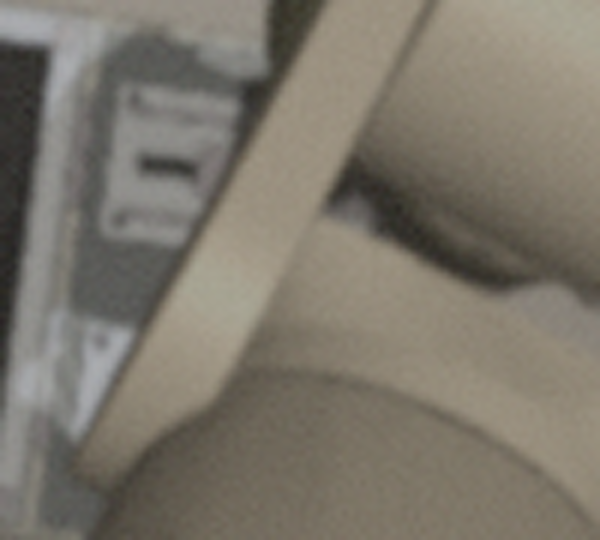

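Run:
```python
import cv2,numpy as np
a=np.load('side0.npz')['pixels'];b=np.load('side5.npz')['pixels']
bx=(165,160,245,240)
c=[cv2.resize(i[bx[1]:bx[3],bx[0]:bx[2]],None,fx=5,fy=5,interpolation=cv2.INTER_CUBIC) for i in(a,b)]
cv2.imwrite('pics/cmp.png',np.hstack(c))
```

```text
(no output)
```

View pics/cmp.png

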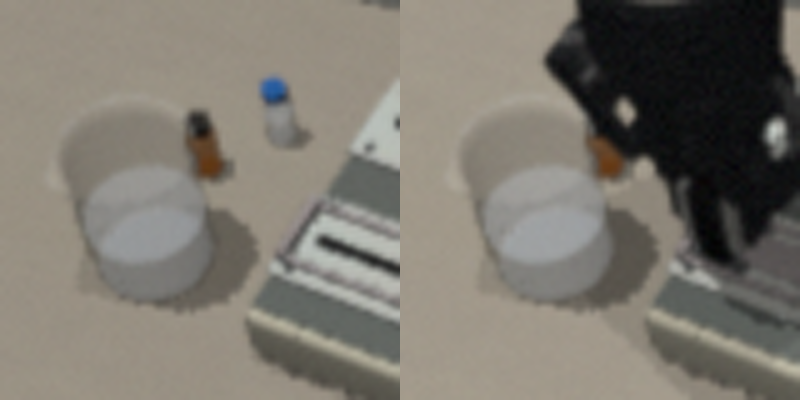

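Run:
```python
from rig import observe
from h import *
s=observe();print(s['ft_force'],s['wrist_torque'],s['position'],s['grip_width'],s['time_s'])
S=dict(np.load('side0.npz'));T=dict(np.load('top0.npz'))
t=lambda c:(205-.36+c[0]/3.6,165-.36+c[1]/3.6)
b=onz(S,(195,213),0);print('base',b)
for h in(.05,.07,.09):print(h,proj(S,b+[0,0,h]),proj(T,b+[0,0,h]), 'rad px', T['camera_matrix'][0,0]/(.96-h)*.031)
print('water top t',t((695,168)),'rim t',t((715,172)))
S5=dict(np.load('side5.npz'))
# where tcp projects, knuckle
for z in(.12,.15,.18): print('knuckle',z,onz(S,(165+150/5,160+60/5),z))
# bolt visible end vs track
```

```text
[ 1.09605179 19.91148556  8.36879189] [ 2.98388648 -0.2918075  -0.2021065 ] [ 0.5800901  -0.17500767  0.06849524] 0.01367513211242783 9.35
base [ 0.58672044 -0.2652211   0.        ]
0.05 [190.92146695 199.51717346] [400.58401441 209.58081648] rad px 17.618269506255768
0.07 [189.19064488 193.79541679] [403.3029324  208.43646514] rad px 18.01418567493567
0.09 [187.39848858 187.8709012 ] [406.14531304 207.24015025] rad px 18.42830488585373
water top t (397.69555555555553, 211.30666666666664) rim t (403.2511111111111, 212.41777777777776)
knuckle 0.12 [ 0.56416138 -0.25243478  0.12      ]
knuckle 0.15 [ 0.58657447 -0.23621973  0.15      ]
knuckle 0.18 [ 0.60898756 -0.22000467  0.18      ]
```

jog_arm(
  dr=[
    [0,0,0],
    [0,0,0],
    [0,0,0],
    [0,0,0],
    [0,0,0],
    [0,0,0],
    [0,0,0],
    [0,0,0],
    [0,0,0],
    [0,0,0],
  ],
  slide=[
    [0.0005,0,0],
    [0.0005,0,0],
    [0.0005,0,0],
    [0.0005,0,0],
    [0.0005,0,0],
    [0,0,0],
    [0,0,0],
    [0,0,0],
    [0,0,0],
    [0,0,0],
  ],
  gripper=[-0.9,-0.9,-0.9,-0.9,-0.9,-0.9,-0.9,-0.9,-0.9,-0.9],
)

```text
time_s: 10.35
position: [0.58, -0.1752, 0.0685]
tool_rot: [[-0.118, -0.993, 0.0], [-0.993, 0.118, 0.01], [-0.01, 0.001, -1.0]]
ft_force: [4.5, 29.8, 11.8]
grip_width: 0.0134
```

jog_arm(
  dr=[
    [0,0,0],
    [0,0,0],
    [0,0,0],
    [0,0,0],
    [0,0,0],
    [0,0,0],
    [0,0,0],
    [0,0,0],
    [0,0,0],
    [0,0,0],
  ],
  slide=[
    [-0.001,0,0],
    [-0.001,0,0],
    [-0.001,0,0],
    [-0.001,0,0],
    [0,0,0],
    [0,0,0],
    [0,0,0],
    [0,0,0],
    [0,0,0],
    [0,0,0],
  ],
  gripper=[-0.9,-0.9,-0.9,-0.9,-0.9,-0.9,-0.3,-0.3,-0.3,-0.3],
)

```text
time_s: 11.35
position: [0.58, -0.1776, 0.0681]
tool_rot: [[-0.119, -0.993, -0.0], [-0.993, 0.119, -0.0], [0.0, 0.0, -1.0]]
ft_force: [-0.2, -0.0, 0.1]
grip_width: 0.0298
```

jog_arm(
  dr=[
    [0,0,0],
    [0,0,0],
    [0,0,0],
    [0,0,0],
    [0,0,0],
    [0,0,0],
    [0,0,0],
    [0,0,0],
    [0,0,0],
    [0,0,0],
  ],
  slide=[
    [0,0,-0.005],
    [0,0,-0.01],
    [0,0,-0.015],
    [0,0,-0.02],
    [0,0,-0.02],
    [0,0,-0.02],
    [0,0,-0.02],
    [0,0,-0.02],
    [0,0,-0.02],
    [0,0,0],
  ],
  gripper=[-0.3,-0.3,-0.3,-0.3,-0.3,-0.3,-0.3,-0.3,-0.3,-0.3],
)

```text
time_s: 12.35
position: [0.5808, -0.1777, 0.2219]
tool_rot: [[-0.119, -0.993, 0.006], [-0.993, 0.119, -0.003], [0.002, -0.006, -1.0]]
ft_force: [0.7, 1.2, 0.6]
grip_width: 0.0299
```

jog_arm(
  dr=[
    [0,0,0],
    [0,0,0],
    [0,0,0],
    [0,0,0],
    [0,0,0],
    [0,0,0],
    [0,0,0],
    [0,0,0],
    [0,0,0],
    [0,0,0],
  ],
  slide=[
    [0.025,0.02,0],
    [0.025,0.02,0],
    [0.025,0.02,0],
    [0.025,0.02,0],
    [0.025,0.02,0],
    [0.025,0.02,0],
    [0.025,0.02,0],
    [0.025,0.02,0],
    [0.025,0.02,0],
    [0,0,0],
  ],
  gripper=[-0.3,-0.3,-0.3,-0.3,-0.3,-0.3,-0.3,-0.3,-0.3,-0.3],
)

```text
time_s: 13.35
position: [0.3723, -0.3813, 0.2178]
tool_rot: [[-0.123, -0.992, -0.001], [-0.992, 0.123, 0.0], [-0.0, 0.001, -1.0]]
ft_force: [0.4, -0.0, -0.5]
grip_width: 0.0299
```

Run:
```python
from rig import observe, viewer, env
from h import *
D={}
for n,b in(('side',(215,165,365,255)),('top',(205,165,365,285))):
    d=viewer.get_image(n);D[n]=d;np.savez(n+'6.npz',**d);a=d['pixels'][b[1]:b[3],b[0]:b[2]]
    cv2.imwrite(f'pics/{n}6.png',cv2.resize(a,None,fx=5,fy=5,interpolation=cv2.INTER_CUBIC))
s=observe();print(s['time_s'],s['position'],s['ft_force'])
for n,box in(('top',(295,190,375,265)),('side',(205,165,275,225))):
    for b in blobs(D[n]['pixels'],box,th=80):print(n,round(b[0]),b[1].round(1),b[2].round(1))
```

```text
13.45 [ 0.3741865  -0.3792943   0.21790949] [0.18690215 0.26279187 0.17350309]
top 167 [350.4 212.3] [344.2 204.   12.5  17.2]
top 13 [317.3 252.6] [315.  251.5   5.5   3.2]
side 77 [265.  188.7] [260.  182.8  10.   11.5]
side 8 [205.4 185.2] [205.  183.    2.2   5. ]
side 204 [230.2 203.3] [223.5 193.2  14.5  21. ]
```

View pics/side6.png

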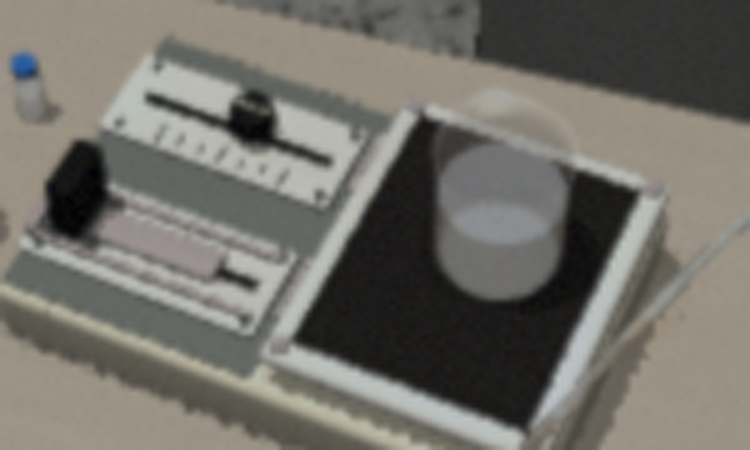

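View pics/top6.png

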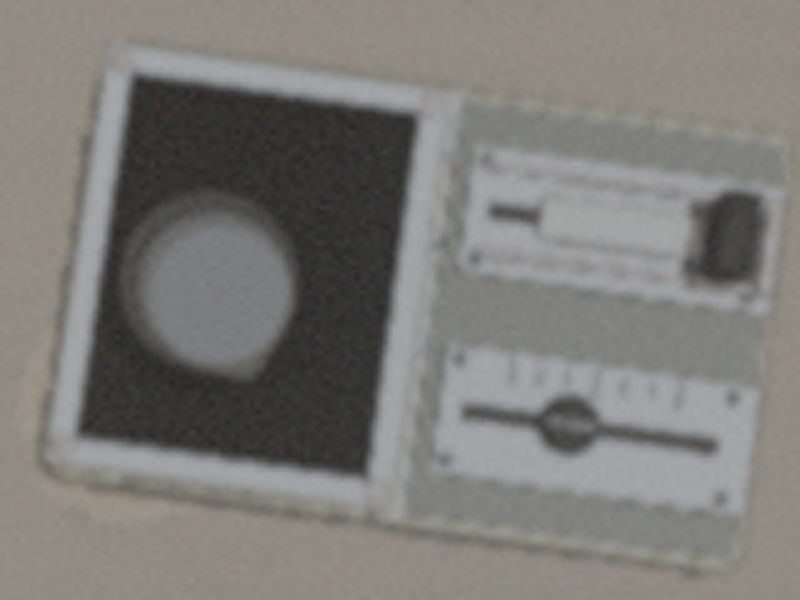

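Run:
```python
from h import *
L=lambda f:dict(np.load(f+'.npz'))
T,S,T6,S6=L('top0'),L('side0'),L('top6'),L('side6')
a,_=tri(T,(318.2,207.8),S,(254,212.1));b,_=tri(T6,(350.4,212.3),S6,(230.2,203.3))
print(a,b,np.linalg.norm((b-a)[:2]), [np.linalg.norm((onz(T,(350.4,212.3),.065)-onz(T,(318.2,207.8),.065))), np.linalg.norm((onz(S,(230.2,203.3),.065)-onz(S,(254,212.1),.065)))])
# motion of beaker and knob regions: phase correlation
for n,A,B,r in(('beaker side',S,S6,(295,178,335,232)),('knob side',S,S6,(255,178,275,202)),('beaker top',T,T6,(225,195,270,245)),('knob top',T,T6,(305,240,332,260)),('ref top',T,T6,(215,170,300,275))):
    g=[cv2.cvtColor(x['pixels'][r[1]:r[3],r[0]:r[2]],cv2.COLOR_BGR2GRAY).astype(np.float32) for x in(A,B)]
    print(n,cv2.phaseCorrelate(*g,cv2.createHanningWindow(g[0].shape[::-1],cv2.CV_32F)))
```

```text
[ 0.58616749 -0.11845189  0.06343499] [ 0.57924902 -0.17472479  0.06274005] 0.0566965967591172 [np.float64(0.05656912368958346), np.float64(0.056168764627739926)]
beaker side ((-0.027261542175963882, 0.08418290709926879), 0.9783664835823906)
knob side ((0.18133335009822815, -0.03158382967099094), 0.9919355884194374)
beaker top ((0.322536148209565, 0.12180952824449776), 0.9551826061672635)
knob top ((0.47901236684257675, -0.21101881827072155), 0.7772540048316673)
ref top ((0.009011090978624736, 0.02512874287931055), 1.0745412938388776)
```

```bash
python3 -c "
from rig import env,observe
print(observe()['ft_force'],env.close_job())"
```

```text
the job is handed in; nothing more can be done
[0.18690215 0.26279187 0.17350309] None
```

I gripped the lock's bar, slid it away from the platform along its track until it hit a hard stop, let go and retreated. I then handed the job in at about 13.5 s.

**Lock:** At the stop the tool did not move further even with about 30 N on it, against roughly 3 N of sliding friction. After I opened the jaws the force read zero and the fingers moved freely, so the lock had stopped them and not some other obstacle. The last pictures show the bolt drawn and the carriage up against the end bar of the track.

**A number that disagreed:** Measured travel was about 56–57 mm, both in the images and by the arm, not the full 60 mm. The distance from the bar to the platform's edge was about 44 mm before the move and is about 100 mm now. By the given dimensions it would be 39 mm with the bolt fully in and 99 mm at the stop. The grip therefore seems to have started 3–5 mm along its travel, but I did not confirm that independently.

**Knob:** In the side view its position is unchanged. The top view suggested a shift of 0.5 px (under 1 mm), a weaker match that I put down to image noise and lighting; the robot did not touch it.

**Beaker on the platform:** It matched its starting place to within 0.1 px in the side view and about 0.3 px (about half a millimetre) in the top view, and is still standing.

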